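# Shake out the casting moulds and tidy the demoulding place

### The job

Shake each upturned mould over the aluminium tray until it gets no lighter, so that every cast specimen that was stuck in it lies in the tray, without knocking the mould against the tray. Stand both emptied moulds, mouth down, side by side on the black mat, and slide the scraper blade first into the slot of the wooden block, home to its handle. Leave the jar where it is.

Things in the scene. Friction and masses are not known exactly. Their poses are not given: they have to be found in the camera images.
- mould_a: white plastic casting mould, upturned (mouth down) on the worktop: 45 mm wide (x), 79 long (y), 42 high, 140 to 210 g empty; on top a handle bar. Origin: centre of its mouth plane, z up. Below: two cells side by side along y (at -18 and +18 mm), each empty or with one 80 g specimen stuck unseen. Same for both moulds
- mould_a_handle (a point): middle of the handle bar on mould_a: 55 mm above the mouth plane; bar 18 mm thick (mould's x), 50 mm long (mould's y), from 41 to 69.5 mm above the mouth plane; grip it across its thickness
- mould_b_handle (a point): middle of the handle bar on mould_b: 55 mm above the mouth plane; bar 18 mm thick (mould's x), 50 mm long (mould's y), from 41 to 69.5 mm above the mouth plane; grip it across its thickness
- mould_a_mouth (a point): centre of mould_a's mouth plane. Nibs in the cells bear the specimens' weight and gentle carrying, but give a little at each brisk up-and-down shake (peaks over 3.5 m/s2, as with 60 mm strokes of 0.28 s or less, to and fro without pause): specimens drop one by one within 1 to 10 s, the harder shaken the sooner; peaks under 2 m/s2 free nothing. Pauses between shakes do no harm
- mould_b_mouth (a point): centre of mould_b's mouth plane. Nibs in the cells bear the specimens' weight and gentle carrying, but give a little at each brisk up-and-down shake (peaks over 3.5 m/s2, as with 60 mm strokes of 0.28 s or less, to and fro without pause): specimens drop one by one within 1 to 10 s, the harder shaken the sooner; peaks under 2 m/s2 free nothing. Pauses between shakes do no harm
- mould_b: a second mould, the same in every way as mould_a
- mount_1: cast specimen: round resin disc 30 mm across, 20 mm high, 80 g; origin in the centre of its lower face. At the start it sticks in mould_a, lower face about 9 mm above the mouth plane. May be absent
- mount_2: cast specimen: round resin disc 30 mm across, 25 mm high, 80 g; origin in the centre of its lower face. At the start it sticks in mould_a, lower face about 9 mm above the mouth plane. May be absent
- mount_3: cast specimen: round resin disc 30 mm across, 25 mm high, 80 g; origin in the centre of its lower face. At the start it sticks in mould_b, lower face about 9 mm above the mouth plane. May be absent
- mount_4: cast specimen: round resin disc 30 mm across, 20 mm high, 80 g; origin in the centre of its lower face. At the start it sticks in mould_b, lower face about 9 mm above the mouth plane. May be absent
- catch_tray: loose open aluminium tray, 200 (x) by 180 (y) by 40 mm high, walls and floor 4 mm, 0.8 kg; origin under its centre
- drip_mat: flat black ribbed rubber mat, fixed, 220 (x) by 180 (y) by 4 mm thick; origin at the centre of its underside; there is room for both moulds side by side, each lying along the mat's y
- scraper: flat demoulding scraper lying on the worktop along its own x, 90 g: black handle 90 mm long (x from -45 to +45 mm), 22 mm wide, 12 mm thick; from its +x end a flat steel blade, 75 mm long, 32 mm wide, 4 mm thick, its middle plane 6 mm above the handle's underside. Origin: centre of the handle's underside; +x points to the blade's end
- scraper_tip (a point): middle of the blade's leading edge, 120 mm from the scraper's origin; its axes are the scraper's
- slot_block: fixed wooden block, 88 (x) by 70 (y) by 66 mm high, with a level slot in its face that looks to its -x (towards the robot): 38 mm wide, 8 mm high, 81 mm deep. Origin under its centre
- slot_mouth (a point): centre of the slot's mouth, in the block's front face, 45 mm above the worktop; the blade goes in along this point's +x, flat side level, until the handle's end meets the block (75 mm)
- jar: jar with a yellow lid, 74 mm across, 82 mm high; bystander
Not all that is in view belongs to the job. What is shaped like the mould_b but orange, red or turquoise is not meant.

How it is judged:
By the outcome, as a careful person would: the job done as asked, in the order asked, and still so for the second after the job is handed in, with the robot touching nothing.
Of mount_1, mount_2, mount_3, mount_4 only 2 to 4 are there at a start; the rules pass over those that are not, and their reading is None.
At some moment in a run one of scraper, catch_tray may be knocked a few centimetres aside while the robot is not near it.
It also fails if it takes over 210 s, if anything falls off the work surface, if the arm or the gripper's body presses on something with over 40 N, if the wrist force passes 120 N, or if a joint passes its speed limit or range.

### The arm

A 7-joint arm with a two-finger parallel gripper is mounted at the origin on a cart in front of the work surface, level with it; the furniture and walls round the work are solid. World frame = base frame: x ahead of the robot, y to its left, z up, the work surface at z = 0. Lengths are in mm, angles in rad, forces in N, time in s.
With the tool pointing down it reaches from about 350 to 900 mm from the base axis. Payload 8.1 kg.
Tool frame: the origin (TCP) lies midway between the tips of the shut fingers; the grasp point (between the pads) lies 19 mm behind it; z points along the fingers, y is the direction in which the jaws open and shut (so a half turn about z gives the same grasp; the last joint's range is limited). The gripper opens to 92 mm and grips with 3 to 60 N. Pads are 19 mm wide; open, the fingers measure 130 mm over their backs; the gripper's body (75 mm by 190 mm) begins 47 mm behind the grasp point.
Start: joints at [-1.203, 0.434, 0.025, 1.573, -0.012, 1.134, -0.075], TCP at [283.527, 557.004, 226.742] pointing down, gripper open.
Joint ranges: [-2.62, 2.62], [-0.44, 2.09], [-1.27, 1.32], [0.08, 2.57], [-1.32, 4.46], [0.12, 2], [-2.74, 2.74]. Speed limits (rad/s): [2.22, 2.22, 3.01, 3.01, 3.14, 3.14, 3.14].

### API

Orientations are given as a unit quaternion [w, x, y, z].
In Python, from rig import manip, imaging gives the robot as it stands. Calls block until the motion is done:
- manip.reach(position, orientation): joint-space move of the TCP to a pose.
- manip.move_linear(position, attitude=None, velocity=150, guard=None): straight line of the TCP; attitude=None keeps the orientation; velocity is the mean speed in mm/s. With guard (N) it stops when the force on the tool has changed by that much, and returns True; else False.
- manip.movej(angles): joint-space move.
- manip.move_gripper(opening, grasp_force=None): opening from 0.0 (shut) to 1.0 (fully open); grasp_force is the grip in N (None keeps the last); returns when the fingers have stopped.
- manip.pause(seconds).
- manip.ik(position, orientation): joint angles nearest the present ones, or None.
- manip.state(): the state.
- imaging.snapshot(name): name is "side" or "top"; returns a dict with "frame" (384x512x3 uint8, red, green, blue), "fx", "fy", "cx", "cy" (pixels), "R" (3x3) and "t" (3): a world point X has camera coordinates R X + t. Camera axes: x right, y down, z forward; pixel columns grow to the right and rows downward; lengths in mm; the calibration is good to about 2 mm. A picture is of the moment at which its call begins. There is no depth.
A pose or a line that the arm cannot do raises manip.MotionError and nothing moves.
- manip.finish_job(): hands the job in, once; it reports no verdict.
Trained networks look in the newest picture that a camera, given by its name, has taken for a name from the list of things; names that differ only in an ending like _2 or _b are one class to them, and where a whole thing is asked for, a point or a joint stands for the part that bears it (a point fixed in the world has none). Each returns a list of dicts, best first, with "p" (0 to 1); they miss things now and then, are a little off and sometimes report something else, mostly with a low value. They report only what shows in the picture. A call takes as long as a camera call. They do not tell look-alikes from the thing itself.
- imaging.regions_of(target, camera): "region" (384x512 bool, what is visible of it) and "centre" ([column, row] in pixels, amid what is visible of it).
- imaging.tip_of(target, camera): "centre" ([column, row] in pixels: a listed point, or the origin of a listed thing).
The state is a dict: "time_s": time; "joint_positions": joint angles; "qvel": joint speeds; "effort": joint torques, N m; "position": TCP position; "ee_rot": TCP orientation; "ft_force": force on the tool from outside, world axes, zero at the start; "torque": the same for the moment, N m; "gripper_width": opening from 0.0 (shut) to 1.0 (fully open).
Only numpy, scipy, OpenCV 4.12 (cv2) and the standard library are available. Lean on these libraries where they do the work, as an engineer would, in place of code of your own. Each camera call takes 0.05 s, during which the arm holds its last target.

## Working session

There is one attempt and no reset: what is moved stays moved. The work goes in short steps, each a Python script; the robot and the scene stay as the last script left them, time stands still between calls to the robot, and variables do not carry over. Pictures are saved under pics/ and viewed, and the job is handed in when it is done.

```bash
ls; mkdir -p pics
python3 - <<'E'
from rig import manip, imaging
import cv2
for c in("top","side"):
    s=imaging.snapshot(c); cv2.imwrite(f"pics/{c}0.png",cv2.resize(s["frame"][:,:,::-1],(800,600)))
    print(c,{k:s[k] for k in s if k!="frame"})
    for n in ["mould_a","mould_a_handle","mould_a_mouth","catch_tray","drip_mat","scraper","scraper_tip","slot_block","slot_mouth","jar"]:
        r=imaging.tip_of(n,c); print(n,[(round(d["p"],2),[round(float(v),1) for v in d["centre"]]) for d in r][:5])
print(manip.state())
E
```

```text
pics
top {'fx': 379.747425326872, 'fy': 379.747425326872, 'cx': 255.93800944872652, 'cy': 193.57665415366998, 'R': array([[-0.00757096, -0.99995221,  0.00618554],
       [-0.98611163,  0.00643958, -0.16595897],
       [ 0.1659112 , -0.0073561 , -0.98611326]]), 't': array([ -93.7582591 ,  533.30401785, 1232.04726113])}
mould_a [(0.84, [207.5, 147.6]), (0.69, [256.3, 247.4]), (0.56, [371.6, 183.0]), (0.56, [296.0, 221.6]), (0.53, [294.3, 219.7])]
mould_a_handle [(0.79, [295.9, 215.1])]
mould_a_mouth []
catch_tray [(0.56, [210.5, 203.1]), (0.56, [295.3, 218.3])]
drip_mat [(0.67, [136.4, 208.8])]
scraper [(0.73, [338.7, 221.9])]
scraper_tip [(0.75, [342.5, 190.7]), (0.47, [334.0, 158.0])]
slot_block []
slot_mouth [(0.91, [332.5, 163.5])]
jar [(0.9, [146.3, 139.3]), (0.25, [137.2, 207.6])]
side {'fx': 469.1321469164491, 'fy': 469.1321469164491, 'cx': 257.1817602010005, 'cy': 189.85450358861036, 'R': array([[ 0.95396242, -0.29962053,  0.01353665],
       [-0.18509055, -0.62362372, -0.7594965 ],
       [ 0.23600252,  0.72202562, -0.65037053]]), 't': array([-541.96770677,   91.24895723, 1745
[... 638 characters left out ...]
 array([-1.20264265,  0.43448796,  0.02499965,  1.57319646, -0.01162561,
        1.13402744, -0.07509007]), 'qvel': array([ 1.08619915e-03, -1.17206809e-03, -9.45806205e-05, -2.06176409e-03,
       -1.77135262e-03,  4.82622234e-04, -4.96001471e-04]), 'effort': array([ 3.07614100e-04, -6.67661619e+01,  9.83848013e-01, -3.14792669e+01,
       -6.06197747e-02,  3.24473390e-02,  2.35178993e-05]), 'position': array([283.49255506, 557.01266425, 226.75068369]), 'ee_rot': array([-3.71214779e-06,  2.33250987e-01,  9.72416565e-01,  1.37498921e-05]), 'ft_force': array([-0.55488936, -0.59036149,  0.29831085]), 'torque': array([ 0.01634824, -0.01987111,  0.03038465]), 'gripper_width': 0.9973171023783963}
```

View pics/top0.png

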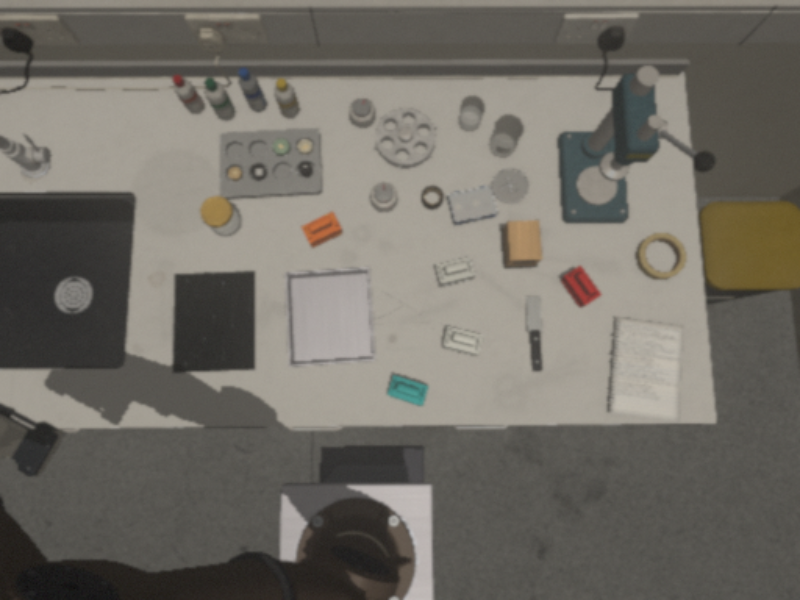

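View pics/side0.png

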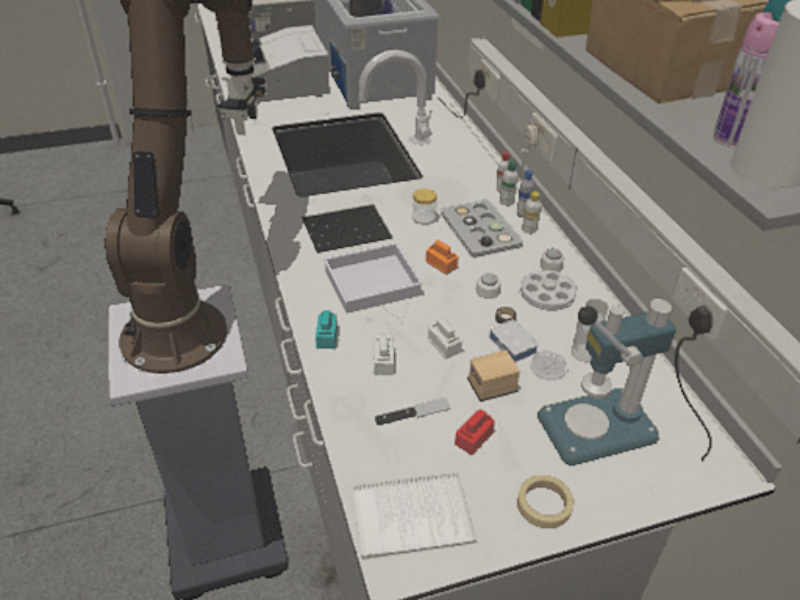

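The white bevelled blocks with a handle could be the moulds, at 800 px top-view scale. The two white ones are at (456,271) and (462,341). The look-alikes are orange (322,229), red (581,286) and turquoise (407,390), and there is a bluish-white box at (471,204) with no handle. I choose the two white ones and will check them in a crop.

```bash
cat > h.py <<'E'
from rig import manip, imaging
import numpy as np, cv2
from scipy.spatial.transform import Rotation as Rn
def proj(s,X):
    X=np.atleast_2d(X); c=X@s["R"].T+s["t"]
    return np.c_[s["fx"]*c[:,0]/c[:,2]+s["cx"], s["fy"]*c[:,1]/c[:,2]+s["cy"]]
def onz(s,px,z):
    d=s["R"].T@np.array([(px[0]-s["cx"])/s["fx"],(px[1]-s["cy"])/s["fy"],1.]); o=-s["R"].T@s["t"]
    return o+d*(z-o[2])/d[2]
def tri(s1,p1,s2,p2):
    A=[];b=[]
    for s,p in((s1,p1),(s2,p2)):
        o=-s["R"].T@s["t"]; d=s["R"].T@np.array([(p[0]-s["cx"])/s["fx"],(p[1]-s["cy"])/s["fy"],1.]); d/=np.linalg.norm(d)
        M=np.eye(3)-np.outer(d,d);A.append(M);b.append(M@o)
    return np.linalg.lstsq(np.vstack(A),np.hstack(b),rcond=None)[0]
def crop(s,c,w,h,k,name):
    x,y=int(c[0]-w/2),int(c[1]-h/2); f=s["frame"][max(y,0):y+h,max(x,0):x+w,::-1]
    cv2.imwrite(name,cv2.resize(f,None,fx=k,fy=k,interpolation=cv2.INTER_CUBIC))
def down(phi):
    "tool z down, tool y (jaw) direction at angle phi in the world xy plane; quaternion wxyz"
    y=np.array([np.cos(phi),np.sin(phi),0]); z=np.array([0,0,-1.]); x=np.cross(y,z)
    q=Rn.from_matrix(np.c_[x,y,z]).as_quat(); return np.array([q[3],*q[:3]])
def downbest(phi):
    "whichever half turn is nearest in joint 7"
    return down(phi)
E
python3 - <<'E'
from h import *
S={c:imaging.snapshot(c) for c in("top","side")}
crop(S["top"],(310,205),150,112,5,"pics/ct.png"); crop(S["side"],(270,235),150,112,5,"pics/cs.png")
for c in S:
    s=S[c]
    for n in["mould_a","mould_a_handle","scraper","slot_block","catch_tray","drip_mat","jar"]:
        for d in imaging.regions_of(n,c):
            if d["p"]<.4: continue
            m=d["region"].astype(np.uint8); (cx,cy),(w,h),a=cv2.minAreaRect(np.argwhere(m)[:,::-1].astype(np.float32))
            print(c,n,round(d["p"],2),np.round(d["centre"],1),m.sum(),"rect",round(cx,1),round(cy,1),round(w),round(h),round(a), s["frame"][d["region"]].mean(0).round(), "xy0",onz(s,d["centre"],0)[:2].round())
E
```

```text
top mould_a 0.8 [205.1 145.6] 337 rect 205.0 146.5 15 23 63 [163. 100.  66.] xy0 [714.  82.]
top mould_a 0.78 [259.8 246.9] 335 rect 260.5 249.5 24 14 18 [ 76. 134. 127.] xy0 [ 356. -110.]
top mould_a 0.76 [287.6 176.5] 334 rect 290.5 173.4 15 24 76 [154. 151. 140.] xy0 [ 600. -209.]
top mould_a 0.69 [294.9 217.2] 342 rect 295.2 217.8 24 15 14 [162. 159. 147.] xy0 [ 457. -232.]
top mould_a 0.67 [370.7 180.8] 377 rect 370.7 183.2 23 16 56 [131.  66.  61.] xy0 [ 583. -501.]
top mould_a_handle 0.59 [293.5 215.7] 320 rect 295.2 218.2 23 14 14 [163. 160. 148.] xy0 [ 462. -227.]
top scraper 0.83 [340.5 207.7] 352 rect 341.6 212.9 46 9 86 [119. 117. 111.] xy0 [ 489. -391.]
top scraper 0.54 [289.2 176. ] 352 rect 290.3 173.6 15 24 76 [153. 150. 139.] xy0 [ 602. -215.]
top slot_block 0.94 [334.9 156.4] 739 rect 333.0 156.1 31 25 86 [144. 120.  92.] xy0 [ 672. -379.]
top catch_tray 0.84 [209.3 201.6] 3359 rect 210.4 202.0 61 56 86 [163. 158. 155.] xy0 [513.  64.]
top drip_mat 0.67 [135.  207.2] 3319 rect 135.6 205.0 65 54 89 [57. 55. 52.] xy0 [495. 320.]
top jar 0.86 [141.6 138. ] 518 rect 141
[... 320 characters left out ...]
5.] xy0 [732. 126.]
side mould_a 0.76 [209.4 211.9] 261 rect 208.5 210.5 21 13 90 [ 65. 127. 124.] xy0 [351. -91.]
side mould_a 0.56 [302.9 271.3] 456 rect 303.8 275.8 18 28 45 [150.  69.  65.] xy0 [ 583. -459.]
side mould_a_handle 0.9 [248.  226.9] 357 rect 245.0 226.5 25 14 90 [167. 165. 158.] xy0 [ 468. -208.]
side scraper 0.74 [266.2 261.6] 331 rect 264.2 262.7 8 48 76 [126. 125. 121.] xy0 [ 479. -384.]
side slot_block 0.67 [314.6 238.9] 815 rect 315.4 239.7 28 33 75 [154. 133. 104.] xy0 [ 677. -334.]
side catch_tray 0.89 [242.3 179.9] 1912 rect 239.4 176.8 38 57 77 [161. 158. 158.] xy0 [522.  56.]
side jar 0.83 [271.8 134. ] 324 rect 271.5 131.5 23 15 90 [166. 156. 130.] xy0 [745. 339.]
```

View pics/ct.png

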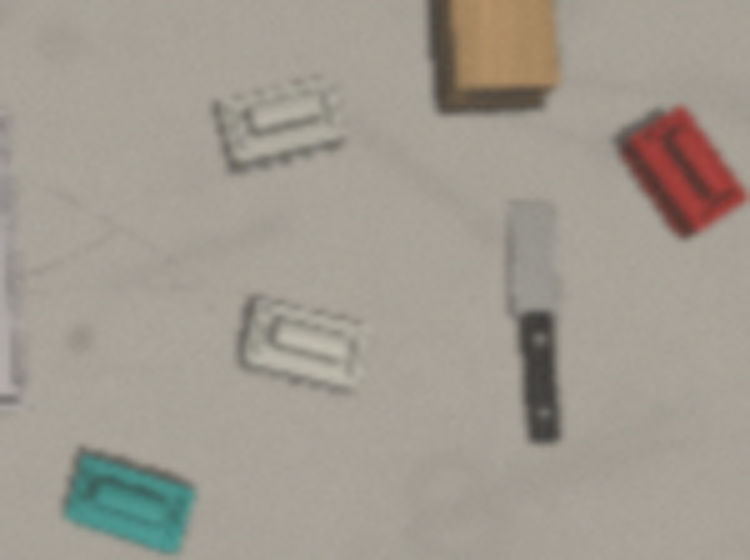

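View pics/cs.png

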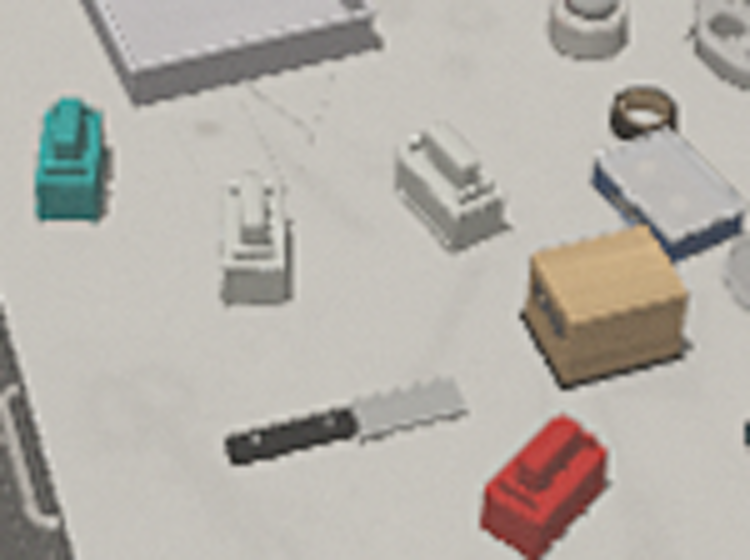

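The crops confirm it: two white moulds, one at top px (~287,176) and one at (~295,217), clear of the orange, red and turquoise look-alikes. The scraper's blade points away from the robot, towards the wooden block. Next I fit poses by silhouette in both cameras.

```bash
cat >> h.py <<'E'
from scipy.optimize import minimize
def box(x0,x1,y0,y1,z0,z1): return np.array([[x,y,z] for x in(x0,x1) for y in(y0,y1) for z in(z0,z1)],float)
MODEL={"mould":[box(-22.5,22.5,-39.5,39.5,0,42),box(-9,9,-25,25,41,69.5)],
"scraper":[box(-45,45,-11,11,0,12),box(45,120,-16,16,4,8)],
"slot_block":[box(-44,44,-35,35,0,66)],
"catch_tray":[box(-100,100,-90,90,0,40)],
"drip_mat":[box(-110,110,-90,90,0,4)]}
K=4
def render(s,parts,p,z=0):
    c,sn=np.cos(p[2]),np.sin(p[2]); im=np.zeros((384*K,512*K),np.uint8)
    for P in parts:
        W=np.c_[p[0]+c*P[:,0]-sn*P[:,1],p[1]+sn*P[:,0]+c*P[:,1],P[:,2]+z]
        u=proj(s,W); h=cv2.convexHull(((u+.5)*K*16-8).round().astype(np.int32)); cv2.fillConvexPoly(im,h,255,shift=4)
    return cv2.resize(im,(512,384),interpolation=cv2.INTER_AREA)/255.
def fit(kind,obs,p0,z=0):
    "obs: list of (snapshot, bool mask)"
    def f(q):
        p=[q[0],q[1],q[2]/50]; e=0
        for s,m in obs:
            r=render(s,MODEL[kind],p,z); e+=np.abs(r-m).sum()/m.sum()
        return e
    best=None
    for da in(-.15,0,.15):
        r=minimize(f,[p0[0],p0[1],(p0[2]+da)*50],method="Nelder-Mead",options=dict(initial_simplex=np.array([p0[0],p0[1],(p0[2]+da)*50])+np.array([[0,0,0],[12,0,0],[0,12,0],[0,0,5]]),xatol=.1,fatol=1e-4))
        if best is None or r.fun<best.fun: best=r
    return np.array([best.x[0],best.x[1],best.x[2]/50]),best.fun
def masks(n,c,s,xy,tol=60):
    b=None
    for d in imaging.regions_of(n,c):
        g=onz(s,d["centre"],20)[:2]
        if np.hypot(*(g-xy))<tol and (b is None): b=d["region"]
    return b
E
cat > see.py <<'E'
from h import *
import sys
JOBS={"m1":("mould","mould_a",(600,-205),.2),"m2":("mould","mould_a",(465,-220),-.25),"scraper":("scraper","scraper",(450,-390),.05),"slot_block":("slot_block","slot_block",(662,-365),0),"catch_tray":("catch_tray","catch_tray",(510,60),0),"drip_mat":("drip_mat","drip_mat",(495,320),0)}
def see(names,p0={},tol=70):
    S={c:imaging.snapshot(c) for c in("top","side")}; out={}
    for k in names:
        kind,n,xy,a=JOBS[k]
        if k in p0: xy=p0[k][:2];a=p0[k][2]
        o={}
        for c in S:
            m=masks(n,c,S[c],np.array(xy),tol)
            if m is not None: o[c]=(S[c],m)
        out[k]=[]
        for t in [list(o)]+([[c] for c in o] if len(o)>1 else []):
            if not t: continue
            p,e=fit(kind,[o[c] for c in t],(*xy,a)); out[k].append(p)
            print(k,t,p[:2].round(1),"deg",round(np.degrees(p[2]),1),"err",round(e,2))
    return S,out
if __name__=="__main__":
    S,o=see(sys.argv[1:] or list(JOBS))
E
python3 see.py
```

```text
m1 ['top', 'side'] [ 605.6 -216.6] deg 14.0 err 0.25
m1 ['top'] [ 607.2 -218.9] deg 14.0 err 0.13
m1 ['side'] [ 605.2 -213.6] deg 11.4 err 0.07
m2 ['top', 'side'] [ 451.  -226.9] deg -16.3 err 0.28
m2 ['top'] [ 452.7 -226.3] deg -14.3 err 0.21
m2 ['side'] [ 451.1 -227.2] deg -16.1 err 0.06
scraper ['top', 'side'] [ 431.2 -392.3] deg 1.0 err 0.62
scraper ['top'] [ 432.7 -392.8] deg -0.4 err 0.46
scraper ['side'] [ 432.  -391.7] deg 1.0 err 0.14
slot_block ['top', 'side'] [ 664.8 -365.2] deg 1.0 err 0.1
slot_block ['top'] [ 664.9 -364.1] deg 1.1 err 0.04
slot_block ['side'] [ 664.  -366.9] deg 1.0 err 0.04
catch_tray ['side'] [508.2  61. ] deg 3.7 err 0.03
drip_mat ['top', 'side'] [502.2 316.2] deg 1.7 err 0.09
drip_mat ['top'] [502.3 315.8] deg 1.9 err 0.03
drip_mat ['side'] [503.7 317.4] deg -0.0 err 0.05
```

```bash
cat >> h.py <<'E'
def bestdown(pos,phi):
    c=[]
    for k in(0,np.pi):
        q=down(phi+k); j=manip.ik(list(pos),list(q))
        if j is not None: c.append((abs(j[6]),np.abs(j-manip.state()["joint_positions"]).max(),q,j))
    return min(c,key=lambda t:t[0]) if c else None
def force(n=8,dt=.05):
    F=[]
    for _ in range(n): manip.pause(dt); F.append(manip.state()["ft_force"])
    return np.mean(F,0),np.std(F,0)
E
python3 - <<'E'
from h import *
for nm,p,a in[("m2",(451,-227,200),-16),("m1",(605.6,-216,200),13),("tray",(508,61,200),4),("mat",(457,317,200),1.5),("mat2",(547,317,150),1.5),("scr",(432,-392,100),91),("slot",(545,-365,100),91)]:
    r=bestdown(p,np.radians(a)); print(nm,None if r is None else (np.round(r[3],2),np.round(r[1],2)))
E
```

```text
m2 (array([-0.39,  0.37,  1.  ,  1.95, -0.37,  1.01,  0.5 ]), np.float64(0.97))
m1 (array([-0.27,  0.59,  0.85,  1.61, -0.48,  1.16,  0.92]), np.float64(0.99))
tray (array([-0.64,  0.29,  0.53,  1.91, -0.18,  0.98,  0.04]), np.float64(0.56))
mat (array([-0.95,  0.35,  0.33,  1.8 , -0.13,  1.01, -0.54]), np.float64(0.47))
mat2 (array([-0.82,  0.52,  0.32,  1.67, -0.19,  0.98, -0.41]), np.float64(0.38))
scr (array([-0.06,  0.78,  1.15,  1.88, -0.83,  1.06, -0.12]), np.float64(1.15))
slot (array([-0.15,  0.94,  1.24,  1.69, -0.95,  1.23, -0.24]), np.float64(1.21))
```

Run:
```python
from h import *
p=(451.5,-227); a=np.radians(-16)
r=bestdown((*p,200),a); q=list(r[2])
manip.move_gripper(0.6)
manip.reach([508,61,220],list(bestdown((508,61,220),0)[2]))
print("F over tray",force())
manip.reach([*p,150],list(bestdown((*p,150),a)[2]))
s=imaging.snapshot("side"); crop(s,(260,215),130,100,6,"pics/pre.png")
print(manip.state()["time_s"],manip.state()["position"], force())
```

```text
F over tray (array([-0.13278643, -0.2261671 ,  0.11639075]), array([0.53938517, 0.35774829, 0.26264273]))
6.95 [ 452.61195784 -225.41419308  150.14426729] (array([ 0.19915718, -0.24241786,  0.09668818]), array([0.43164671, 0.41517366, 0.53830184]))
```

View pics/pre.png

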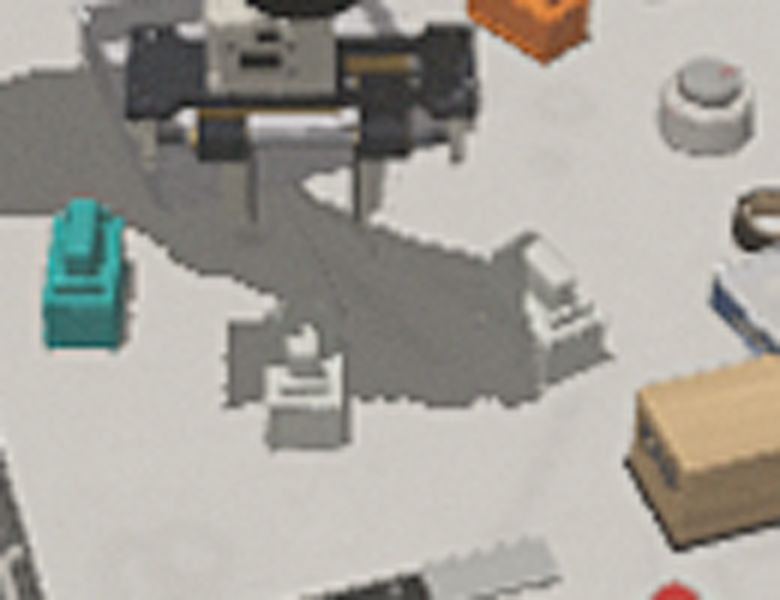

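The gripper is in line over the nearer white mould at crop px (305,385). The jaws are open across its thickness.

Run:
```python
from h import *
p=(451.5,-227)
print(manip.move_linear([*p,46],velocity=120,guard=15)); print(manip.state()["position"])
manip.move_gripper(0.0,45); print("w",manip.state()["gripper_width"]*92)
manip.move_linear([*p,60],velocity=60)
manip.move_linear([*p,170],velocity=150)
s=imaging.snapshot("side"); crop(s,(250,200),130,100,6,"pics/lift.png")
print(manip.state()["time_s"],manip.state()["gripper_width"]*92,force(20))
```

```text
False
[ 451.87444082 -227.29477373   46.50202582]
w 17.934825861473918
10.3583 17.48346445418118 (array([-0.06414103, -0.30284028, -2.65870254]), array([0.58184335, 0.48232529, 0.48905852]))
```

View pics/lift.png

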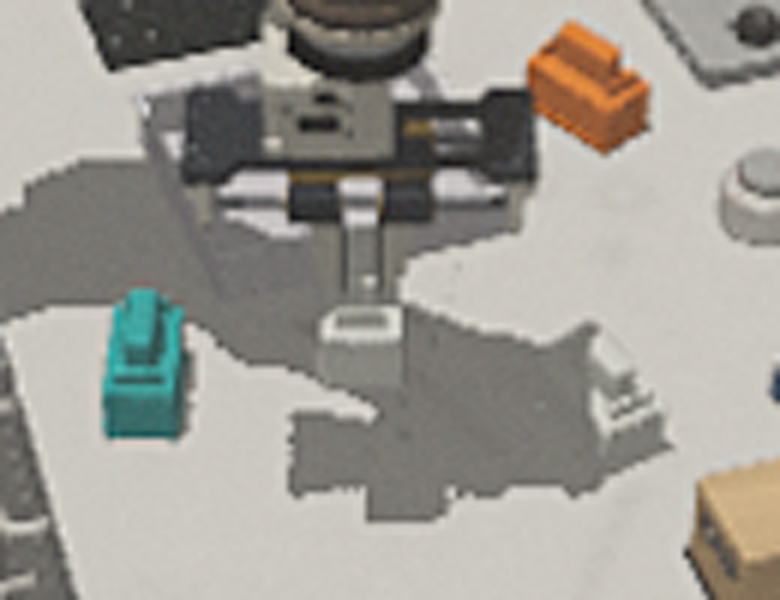

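```bash
python3 see.py catch_tray
```

```text
catch_tray ['top'] [507.9  57.7] deg 3.9 err 0.04
```

```bash
cat >> h.py <<'E'
import time
def shake(xy,zlo,n,T=.23,d=60):
    mx=0
    for i in range(n):
        manip.move_linear([*xy,zlo+(d if i%2==0 else 0)],velocity=d/T)
        mx=max(mx,np.abs(manip.state()["qvel"]).max())
E
python3 - <<'E'
from h import *
xy=(480,56)
r=bestdown((*xy,170),np.radians(4)); manip.reach([*xy,170],list(r[2]))
manip.move_linear([*xy,104],velocity=120); manip.pause(.4)
print("W0",force(30,.04))
t=manip.state()["time_s"]; shake(xy,104,6); print("6 strokes",manip.state()["time_s"]-t,manip.state()["gripper_width"]*92)
manip.pause(.4); print("W1",force(30,.04)); s=imaging.snapshot("side"); crop(s,(245,175),130,100,6,"pics/sh.png"); print(manip.state()["time_s"],manip.state()["position"])
E
```

```text
W0 (array([-0.02146032, -0.04720265, -2.47312113]), array([0.46203248, 0.4889817 , 0.43803207]))
6 strokes 2.299999999999999 18.020221339607215
W1 (array([-8.90652083e-02,  1.71973000e-03, -2.42396575e+00]), array([0.58017544, 0.48159689, 0.58787845]))
19.0083 [479.99583751  56.02571271 104.00831174]
```

View pics/sh.png

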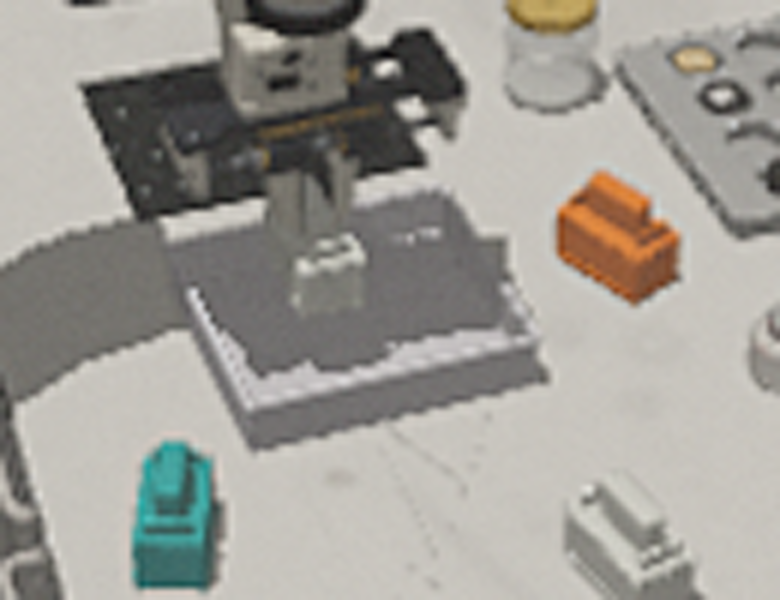

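Run:
```python
from h import *
xy=(480,56); q=manip.state()["ee_rot"]
d=np.array(manip.ik([*xy,164],list(q)))-np.array(manip.ik([*xy,104],list(q))); print("peak rad/s at T=.2",(d*1.875/.2).round(2))
for k in range(2):
    t=manip.state()["time_s"]; shake(xy,104,10,.2); print("strokes",manip.state()["time_s"]-t,manip.state()["gripper_width"]*92)
    manip.pause(.3); F=force(40,.04); print("W",F[0][2]); s=imaging.snapshot("top"); crop(s,(210,200),100,75,8,f"pics/sh1{k}.png")
    if F[0][2]>-2.05: break
print(manip.state()["time_s"],manip.state()["position"])
```

```text
peak rad/s at T=.2 [-0.6  -0.85  0.59 -0.58  0.79  1.3  -0.72]
strokes 3.5 17.62185953091603
W -2.5437242330147045
strokes 3.5 17.80799457585153
W -1.787562880584971
30.0417 [479.98522194  56.00178846 103.99442807]
```

Run:
```python
from h import *
xy=(480,56)
shake(xy,104,16,.2); manip.pause(.3); F=force(50,.04); print("W",F[0][2],manip.state()["gripper_width"]*92)
s=imaging.snapshot("side"); crop(s,(245,175),110,82,7,"pics/sh2.png"); s=imaging.snapshot("top"); crop(s,(210,200),110,82,7,"pics/sh3.png")
print(manip.state()["time_s"])
```

```text
W -1.9040132563724603 18.096238470534225
38.125
```

View pics/sh2.png

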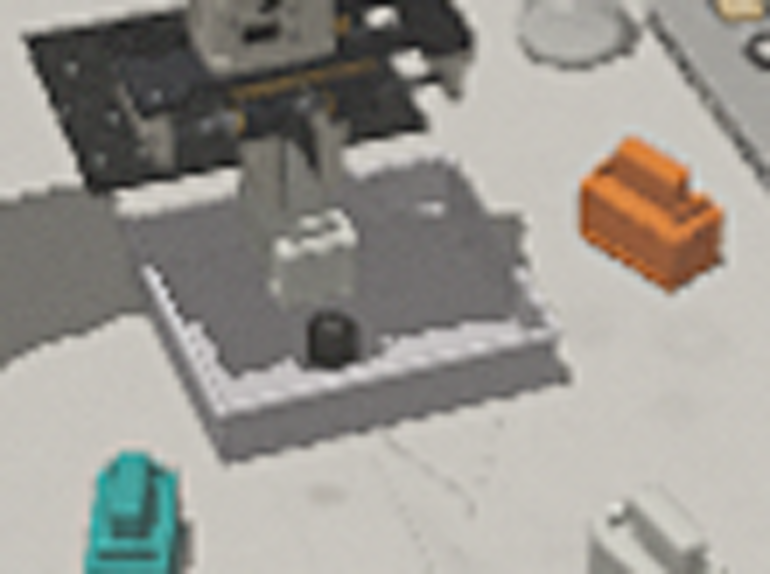

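View pics/sh3.png

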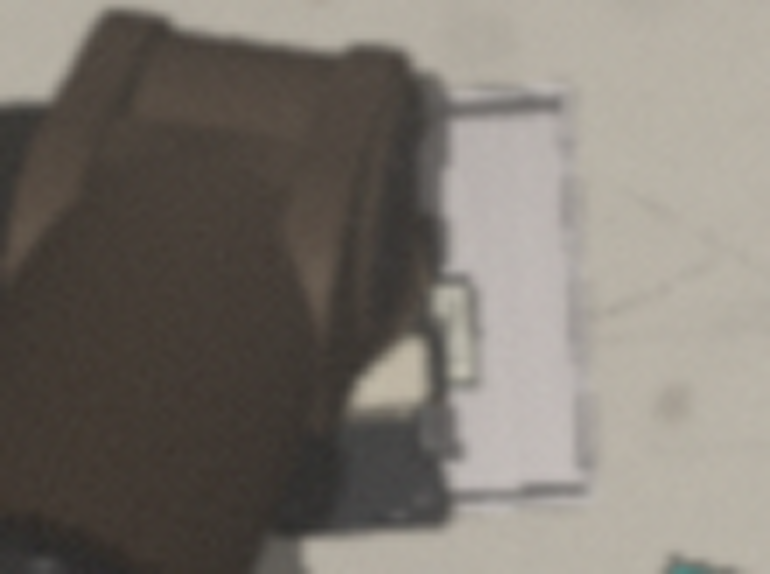

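One dark specimen lies in the tray at side-crop px (333,340). The weight fell from 2.5 N to about 1.85 N and has stayed there, so mould 1 is empty. It goes on the mat next.

```bash
python3 - <<'E'
from h import *
xy=(546,316); 
manip.move_linear([480,56,180],velocity=150)
r=bestdown((*xy,180),np.radians(1.5)); manip.reach([*xy,180],list(r[2]))
manip.move_linear([*xy,58],velocity=120); manip.pause(.2)
print(manip.move_linear([*xy,47],velocity=20,guard=4),manip.state()["position"])
z=manip.state()["position"][2]
manip.move_gripper(0.45); manip.pause(.2)
manip.move_linear([*xy,200],velocity=150)
r=bestdown((606,-216,200),np.radians(13)); manip.reach([606,-216,180],list(r[2]))
print(manip.state()["time_s"])
S=imaging.snapshot("side"); crop(S,(225,150),110,82,7,"pics/pl.png")
E
python3 see.py catch_tray m1
```

```text
True [546.27248655 316.05724892  49.9989312 ]
45.5333
catch_tray ['top', 'side'] [508.5  62.5] deg 2.3 err 2.26
catch_tray ['top'] [588.8  98.9] deg 18.6 err 2.09
catch_tray ['side'] [505.5  58.5] deg 3.7 err 0.08
m1 ['side'] [ 603.8 -215.9] deg 10.0 err 0.08
```

View pics/pl.png

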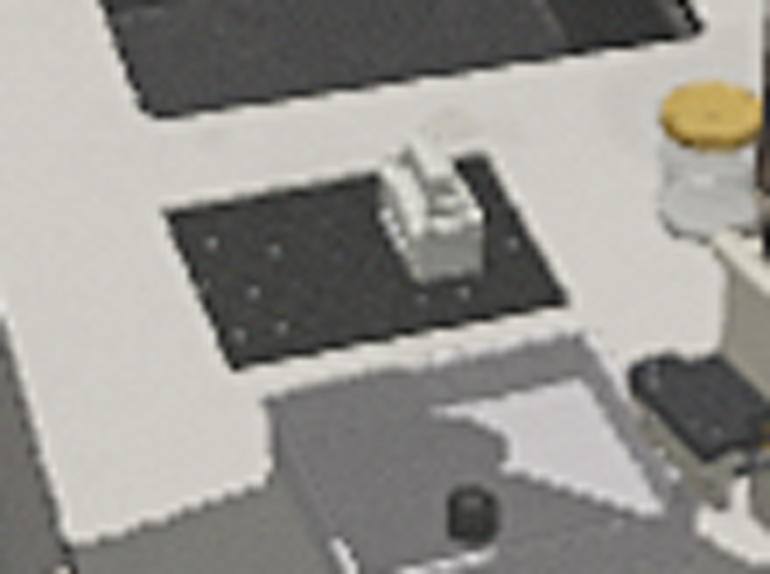

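Mould 1 stands mouth down on the mat at crop px (432,215), with one specimen in the tray at (470,512). Now the second mould.

```bash
python3 - <<'E'
from h import *
p=(605.5,-216.5); r=bestdown((*p,120),np.radians(12.5))
manip.move_linear([*p,120],list(r[2]),velocity=150)
print("ref",force(20,.04)[0][2])
print(manip.move_linear([*p,46],velocity=120,guard=15),manip.state()["position"])
manip.move_gripper(0.0,45); print("w",manip.state()["gripper_width"]*92)
manip.move_linear([*p,60],velocity=60); manip.move_linear([*p,170],velocity=150)
manip.pause(.2); print("W",force(30,.04)[0][2])
xy=(535,60); r=bestdown((*xy,180),np.radians(4)); manip.reach([*xy,180],list(r[2]))
s=imaging.snapshot("side"); crop(s,(245,170),120,90,6,"pics/s4.png"); print(manip.state()["time_s"])
E
python3 see.py catch_tray
```

```text
ref -0.14931810714678045
False [ 605.85870355 -216.87934101   46.51182961]
w 17.406266229711736
W -3.417409120077488
52.4083
catch_tray ['top', 'side'] [506.7  56.3] deg 3.2 err 0.85
catch_tray ['top'] [508.   55.4] deg 3.1 err 0.77
catch_tray ['side'] [505.3  59. ] deg 3.5 err 0.07
```

View pics/s4.png

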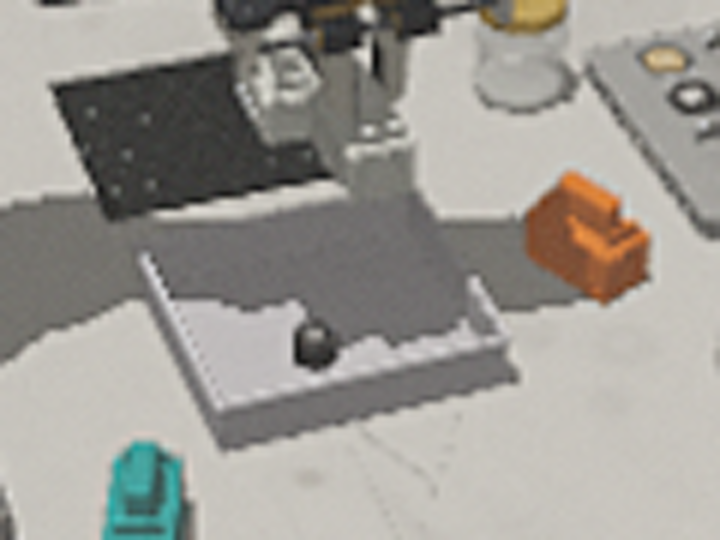

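Run:
```python
from h import *
xy=(535,60)
manip.move_linear([*xy,104],velocity=120)
manip.pause(.3); print("W0",force(30,.04)[0][2])
for k in range(5):
    shake(xy,104,14,.2); manip.pause(.3); w=force(25,.04)[0][2]; print("W",w,manip.state()["gripper_width"]*92,manip.state()["time_s"])
    if w>-2.2: break
s=imaging.snapshot("side"); crop(s,(245,170),120,90,6,"pics/s5.png"); print(manip.state()["position"])
```

```text
W0 -3.3601696989381753
W -2.7211398129922957 17.48686634721692 61.1833
W -1.9151115795228058 18.00054144185512 67.425
[535.00383698  60.01704967 103.98745339]
```

View pics/s5.png

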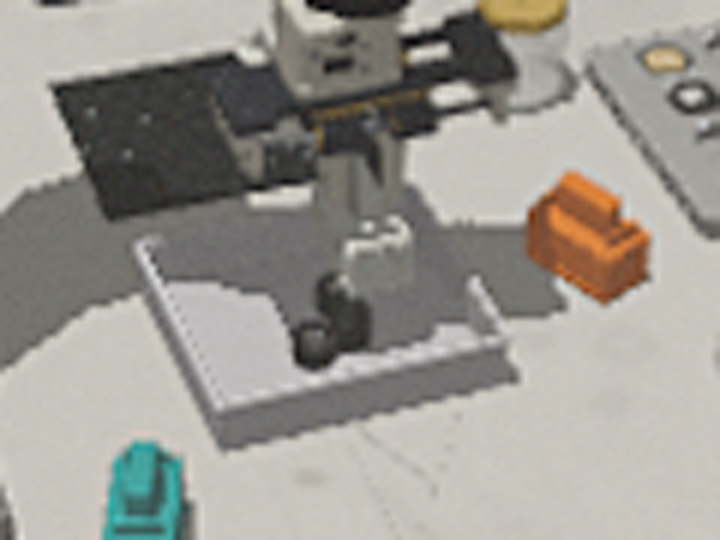

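Three specimens are now in the tray, and the weight went 3.36 → 2.72 → 1.92 N: two dropped from this mould, so both its cells are empty. It goes next to the first.

```bash
python3 - <<'E'
from h import *
xy=(464,316); 
manip.move_linear([535,60,190],velocity=150)
r=bestdown((*xy,190),np.radians(1.5)); manip.reach([*xy,190],list(r[2]))
manip.move_linear([*xy,58],velocity=120); manip.pause(.2)
print(manip.move_linear([*xy,47],velocity=20,guard=4),manip.state()["position"])
manip.move_gripper(0.4); manip.pause(.2)
manip.move_linear([*xy,200],velocity=150)
r=bestdown((432,-330,200),np.radians(91)); manip.reach([400,-250,220],list(r[2]))
print(manip.state()["time_s"])
S=imaging.snapshot("side"); crop(S,(235,150),120,90,6,"pics/pl2.png"); crop(S,(285,245),110,82,7,"pics/sc.png")
S=imaging.snapshot("top"); crop(S,(170,190),150,112,5,"pics/pl3.png"); crop(S,(335,190),110,82,7,"pics/sct.png")
E
python3 see.py scraper slot_block catch_tray
```

```text
True [463.83087046 316.12782688  50.23005588]
75.075
scraper ['side'] [ 408.4 -348.4] deg 1.8 err 0.2
slot_block ['top', 'side'] [ 664.9 -364.6] deg 1.2 err 0.12
slot_block ['top'] [ 664.9 -363.6] deg 1.2 err 0.06
slot_block ['side'] [ 664.4 -367. ] deg 1.8 err 0.03
catch_tray ['top', 'side'] [506.9  58.2] deg 4.4 err 0.99
catch_tray ['top'] [507.4  57.4] deg 4.3 err 0.1
catch_tray ['side'] [505.9  59.8] deg 4.1 err 0.88
```

View pics/pl2.png

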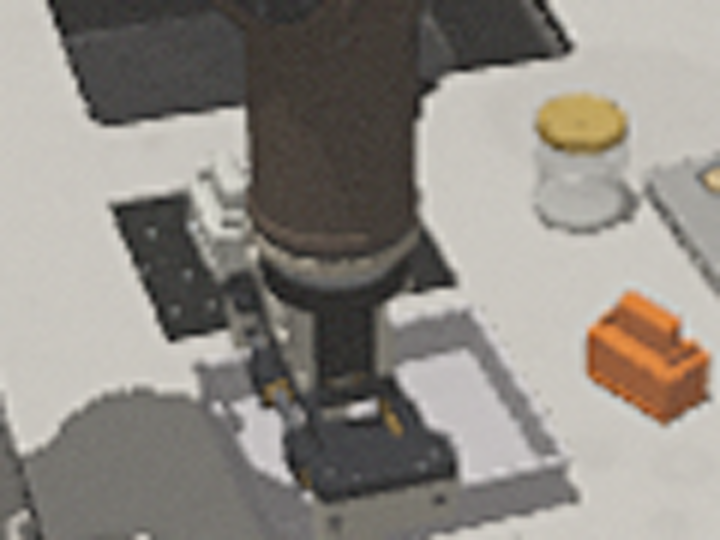

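View pics/sc.png

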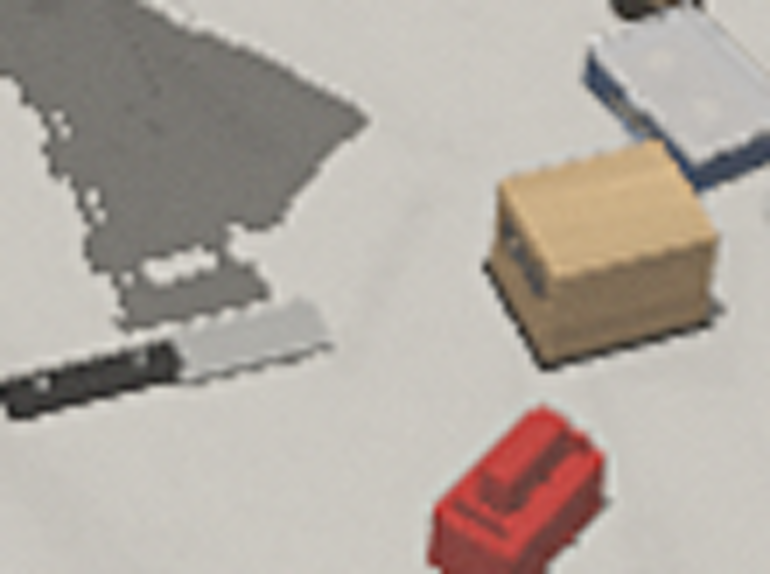

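View pics/sct.png

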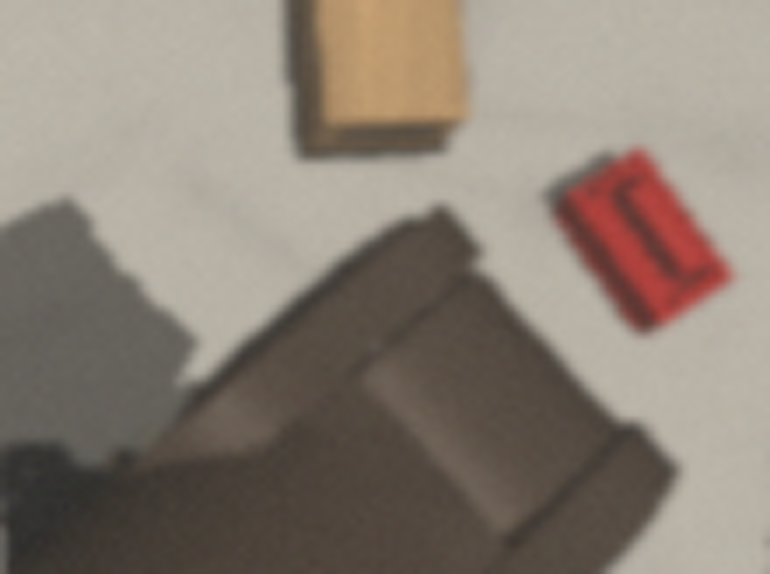

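View pics/pl3.png

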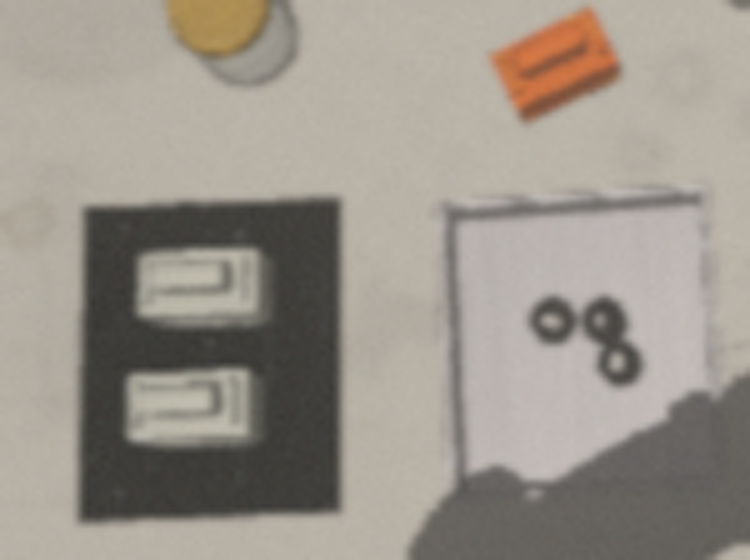

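The top view shows both moulds on the mat, at (200,287) and (190,405), and three specimens in the tray. The scraper has been knocked to about (408,-348). I'll move the arm aside to measure it.

Run:
```python
from h import *
from see import see
r=bestdown((420,40,220),np.radians(91)); manip.reach([420,40,220],list(r[2]))
S,o=see(["scraper","slot_block"],{"scraper":(408,-348,.03)})
print(manip.state()["time_s"],manip.state()["joint_positions"])
for n in["scraper","scraper_tip","slot_mouth"]:
    P={}
    for c in S:
        P[c]=[(d["centre"],d["p"]) for d in imaging.tip_of(n,c) if d["p"]>.3]
        for u,p in P[c]: print(n,c,np.round(u,1),round(p,2),"at z",onz(S[c],u,{"scraper":0,"scraper_tip":6,"slot_mouth":45}[n]).round(1))
crop(S["top"],(335,190),100,75,8,"pics/sct2.png"); crop(S["side"],(285,245),100,75,8,"pics/sc2.png")
```

```text
scraper ['top', 'side'] [ 409.4 -348. ] deg 1.3 err 0.31
scraper ['top'] [ 409.1 -348.6] deg 1.3 err 0.16
scraper ['side'] [ 410.5 -347.1] deg 1.3 err 0.13
slot_block ['top', 'side'] [ 664.9 -364.5] deg 1.4 err 0.12
slot_block ['top'] [ 664.9 -364.6] deg 1.4 err 0.04
slot_block ['side'] [ 663.6 -365.5] deg 1.6 err 0.07
77.75 [-0.90795393  0.10209849  0.76694286  2.08779325 -0.08512086  0.98187986
  1.49126144]
scraper top [330.7 232.1] 0.61 at z [ 404.6 -353.1    0. ]
scraper side [243.9 260.2] 0.82 at z [ 409.2 -356.2    0. ]
scraper_tip top [327.4 198.3] 0.57 at z [ 521.  -345.2    6. ]
scraper_tip side [272.5 253.1] 0.74 at z [ 510.2 -358.9    6. ]
slot_mouth top [328.7 167. ] 0.56 at z [ 622.8 -346.1   45. ]
slot_mouth side [304.6 239.5] 0.98 at z [ 622.4 -364.7   45. ]
```

View pics/sct2.png

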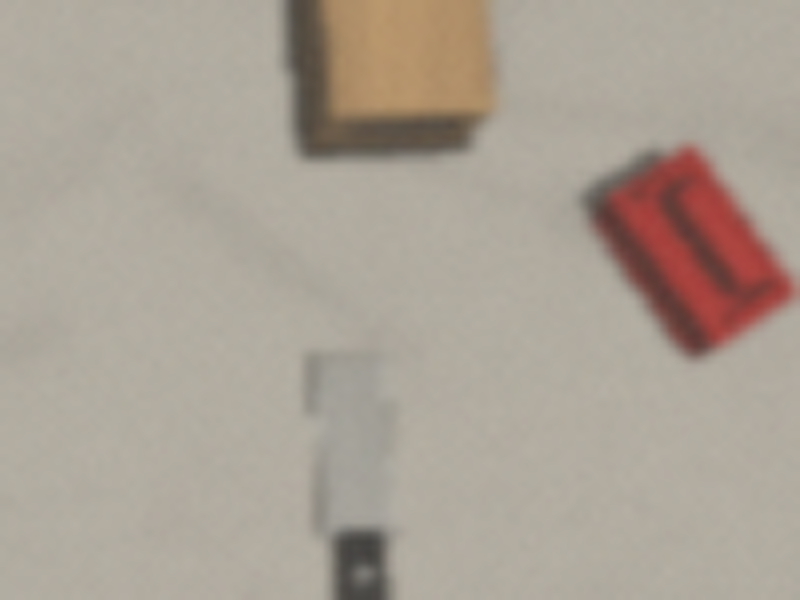

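View pics/sc2.png

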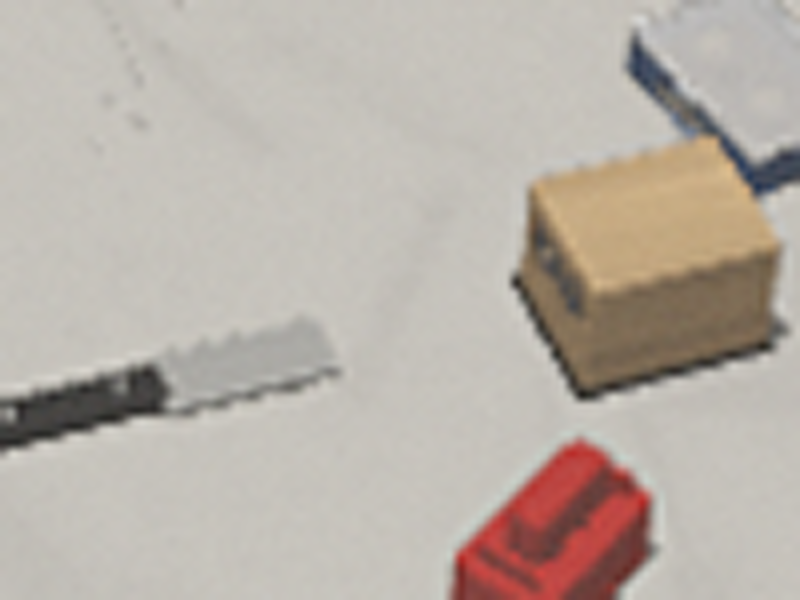

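Scraper fit is (409.4,-348) with yaw about 1.5°, and block yaw is about 1.4°. The blade tip shows at top-crop px (346,352) and the slot face at (385,135). Gripping across the handle will fix lateral position and yaw.

Run:
```python
from h import *
p=(408,-347.8); a=np.radians(91.6)
q=bestdown((*p,150),a)[2]; manip.reach([*p,140],list(q))
print(manip.move_linear([*p,30],velocity=150,guard=12),manip.state()["time_s"])
print(manip.move_linear([*p,3],velocity=60,guard=8),manip.state()["position"])
manip.move_gripper(0.0,45); st=manip.state(); print("w",st["gripper_width"]*92,st["position"],st["ft_force"])
manip.move_linear([*p,43],velocity=80)
manip.pause(.3); print(manip.state()["position"],force(10,.04)[0])
b=np.radians(1.4); m=np.array([664.9-44*np.cos(b),-364.8-44*np.sin(b)]); u=np.array([np.cos(b),np.sin(b)])
g=m-u*(120+25); q=bestdown((*g,60),b+np.pi/2)[2]
manip.move_linear([*g,43],list(q),velocity=120); manip.pause(.3); st=manip.state(); print(st["position"],st["time_s"],st["joint_positions"])
S={c:imaging.snapshot(c) for c in("top","side")}
crop(S["top"],(335,190),100,75,8,"pics/i1.png"); crop(S["side"],(290,245),100,75,8,"pics/i2.png")
for c in S:
    print(c,"pred tip",proj(S[c],[*(m-u*25),45]).round(1),"pred mouth",proj(S[c],[*m,45]).round(1))
    for n in["scraper_tip","slot_mouth"]: print(n,[(np.round(d["centre"],1),round(d["p"],2)) for d in imaging.tip_of(n,c)])
```

```text
False 80.4
False [ 407.79337902 -347.85459801    2.84633145]
w 21.246763901319344 [ 408.14660607 -347.93830544    3.23764129] [-0.11029385 -0.40705306  2.3175348 ]
[ 407.83411879 -347.70694532   42.70554587] [ 0.16765979  0.09061799 -0.93236648]
[ 475.60011306 -369.32073277   43.09531821] 83.8167 [-0.08237859  0.88152076  1.09325213  1.86759664 -0.93642964  1.01808586
 -0.12169897]
top pred tip [[335.  174.7]] pred mouth [[334.5 167.5]]
scraper_tip []
slot_mouth [(array([332. , 165.8]), 0.93)]
side pred tip [[297.5 241.5]] pred mouth [[304.3 239.8]]
scraper_tip [(array([295.2, 242.7]), 0.51)]
slot_mouth [(array([303.9, 238.2]), 0.89)]
```

View pics/i1.png

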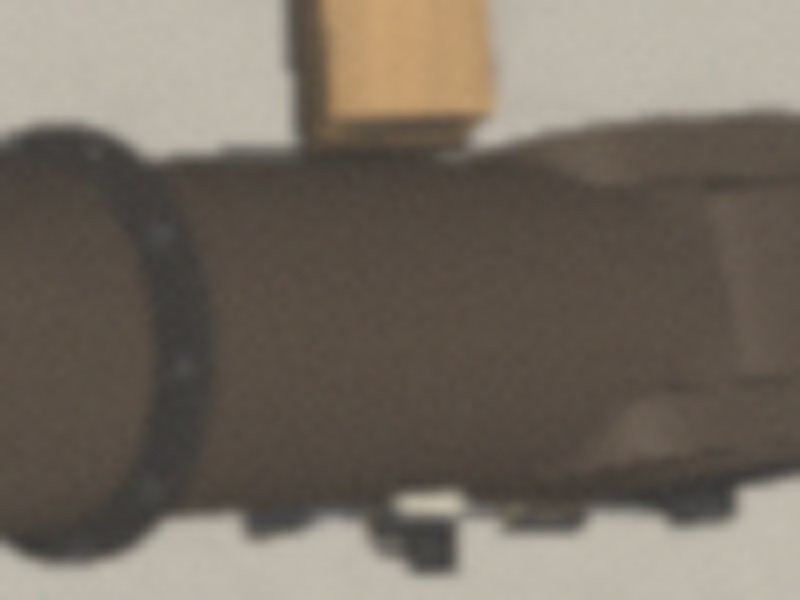

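View pics/i2.png

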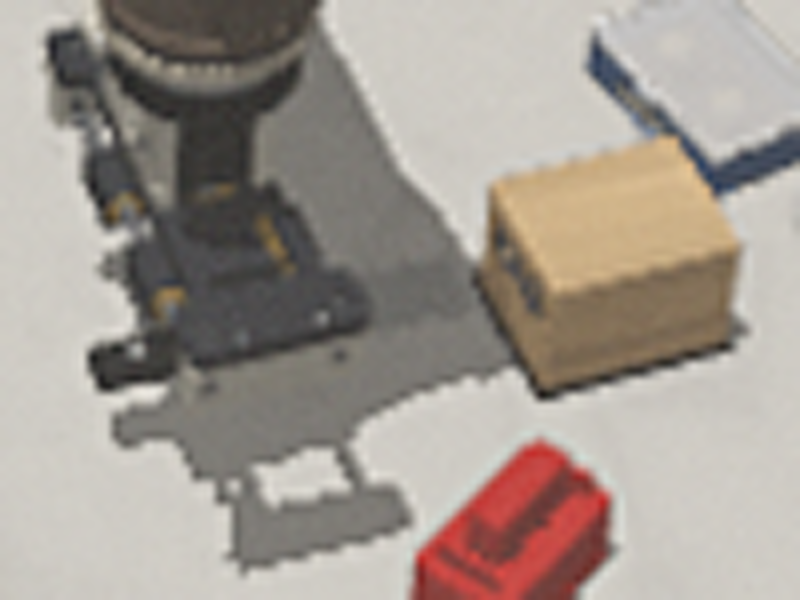

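Run:
```python
from h import *
s=imaging.snapshot("side"); f=s["frame"][215:265,255:325,::-1].astype(float)
f=np.clip((f-60)*2.2,0,255).astype(np.uint8); g=cv2.resize(f,None,fx=11,fy=11,interpolation=cv2.INTER_CUBIC)
P=manip.state()["position"]; b=np.radians(1.4); u=np.array([np.cos(b),np.sin(b)]);n=np.array([-u[1],u[0]])
def dr(pts,col):
    q=((proj(s,pts)-[255,215]+.5)*11-.5).round().astype(int); cv2.polylines(g,[q],True,col,1)
o=P[:2]+u*1.4; z=P[2]-3.2+6
dr([[*(o+u*x+n*y),z+2] for x,y in((45,-16),(120,-16),(120,16),(45,16))],(0,0,255))
m=np.array([664.9-44*np.cos(b),-364.8-44*np.sin(b)])
dr([[*(m+n*y),zz] for y,zz in((-19,41),(19,41),(19,49),(-19,49))],(0,255,0))
dr([[*(m+n*y),zz] for y,zz in((-35,0),(35,0),(35,66),(-35,66))],(255,0,0))
cv2.imwrite("pics/i3.png",g); print(P)
```

```text
[ 475.94896224 -369.39991277   43.00250167]
```

View pics/i3.png

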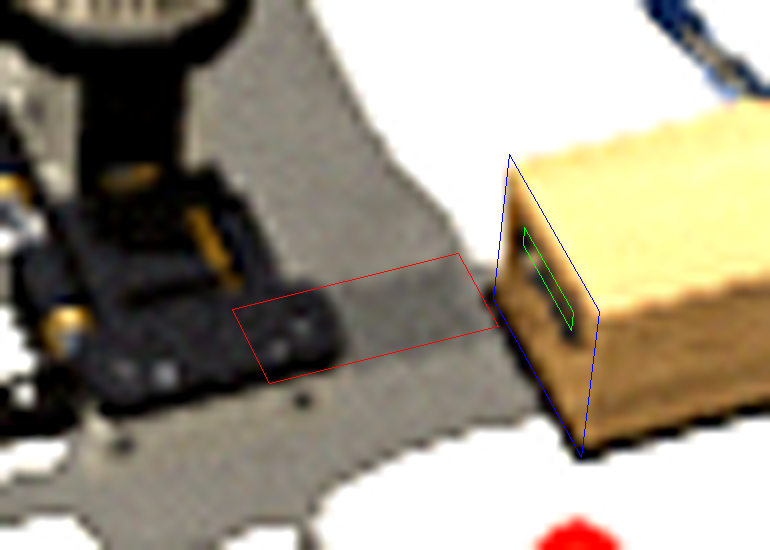

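The held blade (dark grey, tip near (490,300) in the crop) matches my projected outline. The slot (dark, centred near (550,285)) is within about 1 mm of the prediction. I insert slowly with a guard.

Run:
```python
from h import *
b=np.radians(1.4); m=np.array([664.9-44*np.cos(b),-364.8-44*np.sin(b)]); u=np.array([np.cos(b),np.sin(b)])
def at(d): g=m-u*(120-d); return [*g,42.3]
print(manip.move_linear(at(-8),velocity=60)); 
r=manip.move_linear(at(20),velocity=40,guard=6); P=manip.state(); print(r,(P["position"][:2]-m)@u+120,P["position"],P["ft_force"])
if not r:
    r=manip.move_linear(at(60),velocity=40,guard=8); P=manip.state(); print(r,(P["position"][:2]-m)@u+120,P["position"],P["ft_force"],P["time_s"])
```

```text
False
False 19.696466269308516 [ 520.64103876 -368.38687872   42.26556677] [-0.31899684 -0.22883785 -0.91832376]
False 59.6601552715992 [ 560.5936159  -367.44393743   42.32168385] [ 0.3628577  -0.02847258 -1.84389022] 86.6
```

Run:
```python
from h import *
b=np.radians(1.4); m=np.array([664.9-44*np.cos(b),-364.8-44*np.sin(b)]); u=np.array([np.cos(b),np.sin(b)])
def at(d): g=m-u*(120-d); return [*g,42.3]
r=manip.move_linear(at(84),velocity=20,guard=12); P=manip.state(); print(r,(P["position"][:2]-m)@u+120,P["position"],P["ft_force"],P["gripper_width"]*92,P["time_s"])
S={c:imaging.snapshot(c) for c in("top","side")}
crop(S["top"],(335,180),100,75,8,"pics/j1.png"); crop(S["side"],(290,240),100,75,8,"pics/j2.png")
```

```text
True 75.00707090769795 [ 575.92859005 -366.76781563   41.28145417] [ 0.1319375  -0.05957961 -0.32466534] 21.542307067618427 87.4583
```

View pics/j2.png

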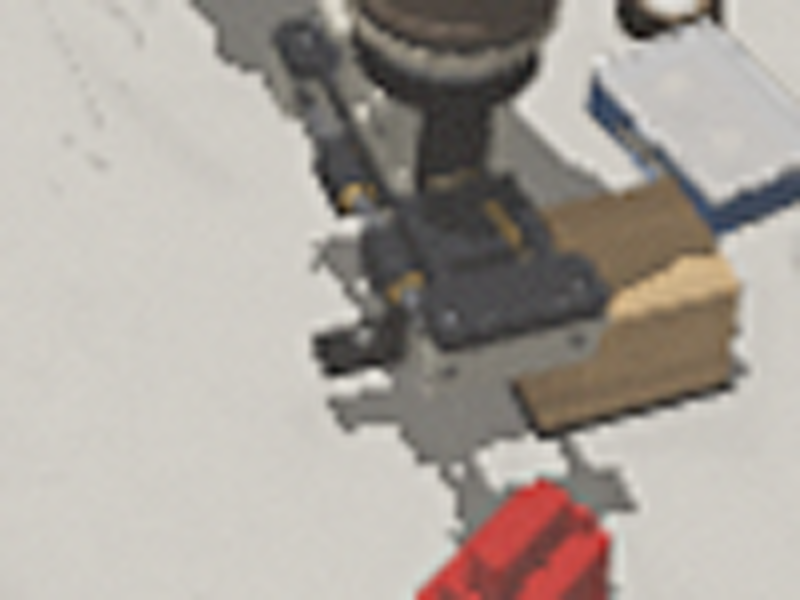

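Run:
```python
from h import *
b=np.radians(1.4); m=np.array([664.9-44*np.cos(b),-364.8-44*np.sin(b)]); u=np.array([np.cos(b),np.sin(b)])
def at(d): g=m-u*(120-d); return [*g,42]
r=manip.move_linear(at(80),velocity=15,guard=12); P=manip.state(); print(r,(P["position"][:2]-m)@u+120,P["position"],P["ft_force"],P["gripper_width"]*92)
manip.move_gripper(0.35); manip.pause(.3); p=manip.state()["position"]
manip.move_linear([p[0],p[1],p[2]+120],velocity=120)
b2=bestdown((420,40,220),b+np.pi/2); manip.reach([420,40,220],list(b2[2])); print(manip.state()["time_s"])
S={c:imaging.snapshot(c) for c in("top","side")}
crop(S["top"],(335,180),80,60,10,"pics/k1.png"); crop(S["side"],(290,240),80,60,10,"pics/k2.png")
cv2.imwrite("pics/k3.png",cv2.resize(S["side"]["frame"][:,:,::-1],(800,600)))
```

```text
True 75.0109391536744 [ 575.92381634 -366.41416184   40.4477265 ] [-0.46418239 -0.95644263  1.8773498 ] 21.31389409957767
91.3917
```

View pics/k1.png

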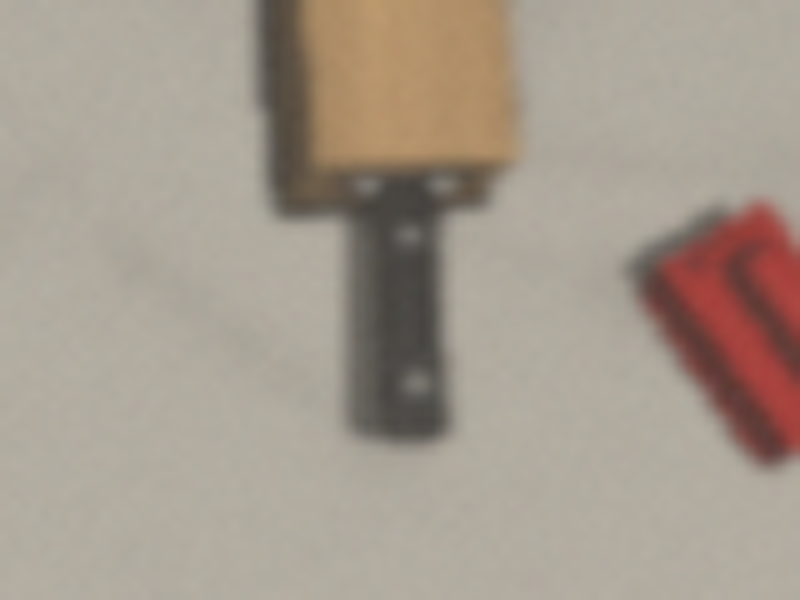

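View pics/k2.png

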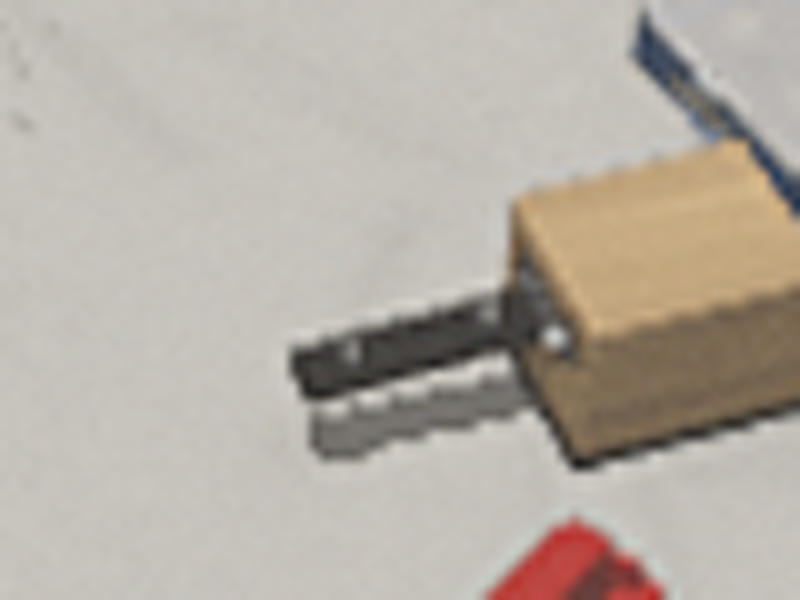

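View pics/k3.png

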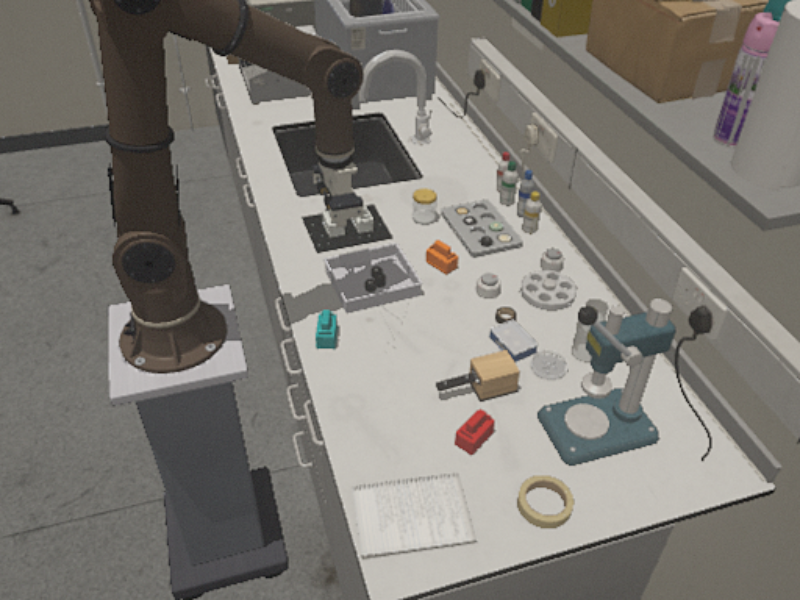

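Run:
```python
from h import *
S={c:imaging.snapshot(c) for c in("top","side")}
b=np.radians(1.4); m=np.array([664.9-44*np.cos(b),-364.8-44*np.sin(b)]); u=np.array([np.cos(b),np.sin(b)])
n=np.array([-u[1],u[0]])
for c,c0 in(("top",(295,150)),("side",(250,210))):
    s=S[c]; f=s["frame"][c0[1]:c0[1]+60,c0[0]:c0[0]+80,::-1]; g=cv2.resize(f,None,fx=10,fy=10,interpolation=cv2.INTER_CUBIC)
    def dr(pts,col):
        q=((proj(s,pts)-c0+.5)*10-.5).round().astype(int); cv2.polylines(g,[q],True,col,1)
    for z in(39,51): dr([[*(m+u*x+n*y),z] for x,y in((0,-11),(-90,-11),(-90,11),(0,11))],(0,0,255))
    dr([[*(m+n*y),z] for y,z in((-35,0),(35,0),(35,66),(-35,66))],(255,0,0))
    cv2.imwrite(f"pics/L{c}.png",g)
```

```text
(no output)
```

View pics/Ltop.png

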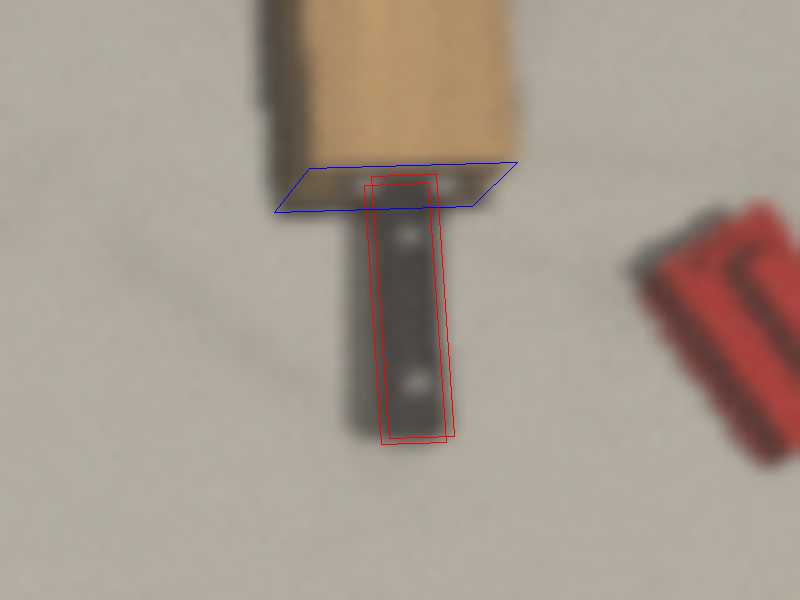

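View pics/Lside.png

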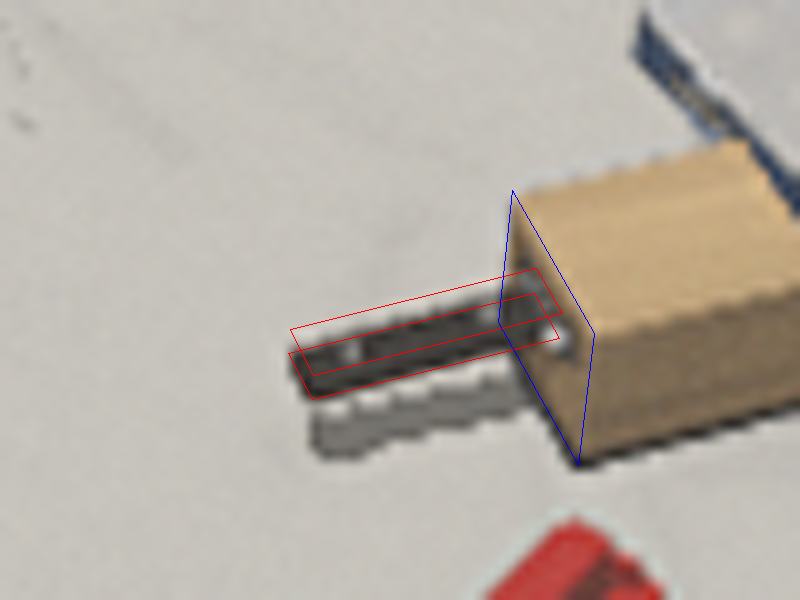

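The handle's rear end matches the home position in both views to within about 1 mm. One gentle nudge on the rear end will confirm it is fully seated.

```bash
python3 - <<'E'
from h import *
b=np.radians(1.4); m=np.array([664.9-44*np.cos(b),-364.8-44*np.sin(b)]); u=np.array([np.cos(b),np.sin(b)])
def at(x,z): g=m+u*x; return [*g,z]
q=list(bestdown(at(-135,120),b+np.pi/2)[2])
manip.move_gripper(0.0,20)
manip.reach(at(-135,130),q); manip.move_linear(at(-135,38),velocity=120); manip.pause(.2)
r=manip.move_linear(at(-90,38),velocity=25,guard=7); P=manip.state(); print(r,(P["position"][:2]-m)@u,P["ft_force"])
manip.move_linear(at(-135,38),velocity=60); manip.move_linear(at(-135,150),velocity=120)
q=list(bestdown((420,-60,230),b+np.pi/2)[2]); manip.reach([420,-60,230],q)
S={c:imaging.snapshot(c) for c in("top","side")}; print(manip.state()["time_s"])
crop(S["top"],(335,180),80,60,10,"pics/n1.png")
cv2.imwrite("pics/n3.png",cv2.resize(S["top"]["frame"][:,:,::-1],(800,600)));crop(S["side"],(290,240),80,60,10,"pics/n2.png")
E
python3 see.py jar 2>/dev/null; python3 - <<'E'
E
```

```text
True -101.67849982867281 [ 0.23214317 -0.54612391 -0.06300009]
99.3583
```

View pics/n2.png

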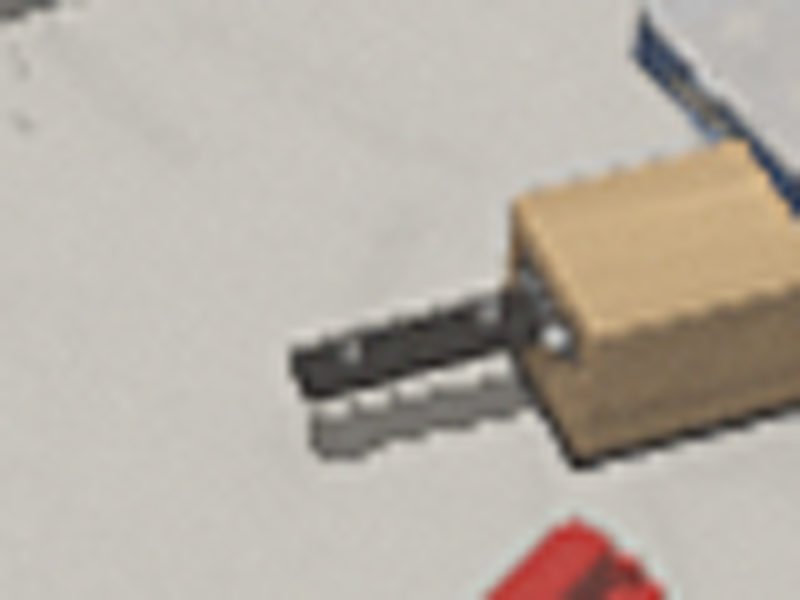

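View pics/n3.png

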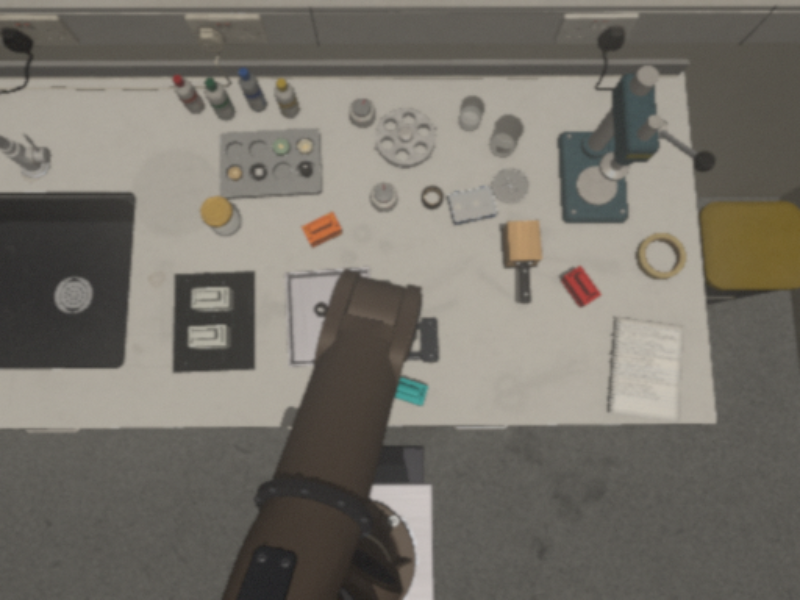

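The scraper did not move under the nudge, so it is home. The moulds are on the mat at (210,299) and (208,337), the jar is still at (217,212), and the arm is clear of everything.

```bash
python3 -c "
from rig import manip
print(manip.finish_job())"
```

```text
the job is handed in; nothing more can be done
None
```

The job is finished and handed in, at about 100 s of the 210 s allowed; no verdict was reported.

- **Specimens:** I shook both white moulds over the tray. The first went from about 2.5 to 1.85 N, so one specimen dropped, and it got no lighter on further shaking. The second went 3.36 → 2.72 → 1.92 N, so both its specimens dropped. With both cells empty, I did not shake that one further. The pictures show three specimens in the tray. I saw no contact between a mould and the tray: the mouths stayed about 18 mm above its rim.
- **Moulds:** Both stand mouth down side by side on the mat, about 80 mm apart.
- **Scraper:** It was knocked a few centimetres aside during the run, so I found it again before gripping it. It met a firm stop at 75.0 mm twice, and a nudge on the handle's rear end stopped with the handle already home. Its handle sits very slightly low in the slot's play.
- **Jar:** It was not touched.

**Checks that failed or disagreed:**
- The networks' readings for the tray (once, in the top view) and for the slot mouth (in the top view) were off. I used the fitted outlines and the pictures instead.
- In the last picture the arm hid part of the tray. All three specimens were last seen together in the tray just before the final nudge.

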